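# Lid on the eggs, then refit the hob knob and hold it in to light the burner

### The job

Put the lid on the pot of eggs standing on the hob so that it sits down properly all round, and let go of it. Then take the loose control knob, turn it so that its D-shaped socket matches the bare spindle on the hob, push it fully home and press it all the way in against the spring, as for lighting the burner. Finish while still holding the knob pressed in with the gripper, and leave the pot, pepper mill, jar and mug where they stand.

Things in the scene. Friction and masses are not known exactly. Their poses are not given: they have to be found in the camera images.
- hob: Steel tabletop hob, fixed to the worktop, 260 (its x) x 340 (its y) x 50 mm high. Origin: centre of its underside. Burner with a dark four-armed pot support (top 65 mm above the worktop) at its x 0, y +75 mm; the control spindle at its x -40, y -125 mm.
- pot: Steel pot on the burner, loose, 0.6 to 1.3 kg with eggs inside: outside diameter 140 mm, wall 4 mm (inside diameter 132 mm), rim 70 mm above its origin, which is the centre of its underside. Two loop handles on its +x and -x sides reach to 97 mm from its axis, 50 to 58 mm up. Eggs stay below 50 mm.
- lid: Round steel pot lid, right way up on the worktop, 0.2 to 0.33 kg. Origin: centre of underside; z up. Plug of diameter 124 mm, 10 mm high, goes inside the pot's rim; flange above it (diameter 146 mm, 10 to 14 mm up; dome to 20) rests on the rim: seated, the lid's origin is 60 mm above the pot's. Black round grip on its axis: diameter 28 mm, 34 to 56 mm above the origin, on a 14 mm stem.
- knob: Loose black cooker knob, 50 g, standing socket down on the worktop. Origin: centre of underside; z up. Round skirt, diameter 43 mm, 18 mm high; on it a bar grip 12 mm wide (y), 38 mm long (x from -18 to +20), 18 to 40 mm up. D socket in the underside, 14 mm deep: radius 7.8 mm, flat 3.3 mm from the axis on the +x (pointer) side.
- knob_pointer (a point): Point of the knob 20 mm from its axis on the +x (pointer) side, at the underside's height. Seen from above, the pointer is the end of the bar with a small nose (6 mm wide, 18 to 28 mm up, to 30 mm from the axis) and a thin white line on top.
- spindle_tip (a point): Top centre of the upright steel D spindle on the hob, 74 mm above the worktop when not pressed; x points out of the flat, z up. Radius 7 mm, flat 2.5 mm from the axis, top edge chamfered 1.5 mm, stands 24 mm out of the hob. It does not turn; its flat may face up to 0.75 rad either side of world +x. Knob fully home: its x along this x, its origin 14 mm below this point.
- bezel: Grey bezel disc round the foot of the spindle on the hob's top, diameter 60 mm, 2.5 mm high, fixed; origin on the spindle's axis at the hob's top. A small rib on its rim (29 to 41 mm from the axis, on its +x side) marks the side that the spindle's flat faces: the knob fits with its pointer over this rib.
- spindle (a joint): How far the spindle is pressed down: 0 out, 0.006 m at its stop. A spring pushes it out: about 3 N to start it, about 8 N at the stop.
- mill: Dark wooden pepper mill, 54 mm diameter, 197 mm high, loose. Origin: centre of its underside. Leave alone.
- jar: Glass jar with a pale wooden cap, 60 mm diameter, 100 mm high, loose. Origin: centre of its underside. Leave alone.
- mug: White mug, 76 mm diameter, 85 mm high, handle on its +y side, loose. Origin: centre of its underside. Leave alone.
There are look-alikes about, which are no part of the job. What is shaped like the lid but turquoise or yellow is not meant.

How it is judged:
On the way, in this order (a step that is already met when the one before it is completed fails the run):
1. the lid sits in the pot's rim and is let go (horizontal distance between lid and pot below 0.007 m and z of lid in the frame of pot between 0.055 and 0.0635 m and angle between lid's own z axis and vertical below 0.08 rad and contact force between the fingers and lid below 0.1 N), for 0.2 s.
2. the knob is fully home on the spindle, pointer on the flat's side (horizontal distance between knob and spindle_tip below 0.0035 m and z of knob in the frame of spindle_tip below -0.012 m and angle between knob's own z axis and vertical below 0.12 rad and x of knob_pointer in the frame of spindle_tip above 0.01 m and y of knob_pointer in the frame of spindle_tip between -0.008 and 0.008 m), for 0.2 s.
At the end, for the whole second after the job is handed in: Lid level (0.08 rad) in the pot's rim, centred within 7 mm, 55 to 63.5 mm above the pot's origin, not touched; knob at least 12 mm onto the spindle, within 3.5 mm of its axis, upright (0.12 rad), pointer within 8 mm of the flat's middle; spindle held in over 4 mm, fingers on knob over 2 N (all of step 1 and all of step 2 and value of joint spindle above 0.004 m and contact force between the fingers and knob above 2 N); the arm keeps its last pose, push and grip.
It fails at once if the pot is shifted by more than 30 mm or tipped (distance of pot from where it was at the start of the episode above 0.03 m or angle between pot's own z axis and vertical above 0.35 rad).
It fails at once if the pepper mill is shifted by more than 30 mm or knocked over (distance of mill from where it was at the start of the episode above 0.03 m or angle between mill's own z axis and vertical above 0.35 rad).
It fails at once if the jar is shifted by more than 30 mm or knocked over (distance of jar from where it was at the start of the episode above 0.03 m or angle between jar's own z axis and vertical above 0.35 rad).
It fails at once if the mug is shifted by more than 30 mm or knocked over (distance of mug from where it was at the start of the episode above 0.03 m or angle between mug's own z axis and vertical above 0.35 rad).
It also fails if it takes over 69 s, if anything falls off the work surface, if the arm or the gripper's body presses on something with over 40 N, if the wrist force passes 120 N, or if a joint passes its speed limit or range.

### The arm

A 6-joint arm with a two-finger parallel gripper is mounted at the origin on the work surface. World frame = base frame: x ahead of the robot, y to its left, z up, the work surface at z = 0. Lengths are in m, angles in rad, forces in N, time in s.
With the tool pointing down it reaches from about 0.25 to 0.725 m from the base axis. Payload 4 kg.
Tool frame: the origin (TCP) lies on the centre line of the jaws, within the pads' length; the fingertips stand 25 mm ahead of it and the grasp point (between the pads) lies 6 mm ahead of it (tip_reach is the distance from the TCP to the fingertips, in m); z points along the fingers, y is the line along which they close (so a half turn about z gives the same grasp; the last joint's range is limited). The gripper opens to 85 mm and grips with 20 to 120 N. Pads are 22 mm wide; open, the fingers measure 114 mm over their backs; the gripper's body (76 mm by 85 mm) begins 54 mm behind the grasp point. The pads swing forward as they close: fully open they stand 13 mm farther back than shut.
Start: joints at [1.279, 0.241, 0.005, 1.335, 0, 1.571], TCP at [0.144, 0.479, 0.256] pointing down, gripper open.
Joint ranges: [-2.72, 2.72], [-1.05, 1.87], [-1.09, 1.28], [-1.99, 2.15], [-1.42, 1.44], [-3.14, 3.14]. Speed limits (rad/s): [2.79, 2.79, 3.14, 3.14, 3.14, 3.14].

### API

Orientations are given as a 3x3 rotation matrix whose columns are the frame's x, y, z axes.
In Python, from station import get_obs, grab_frame, close_job, tip_reach gives the robot as it stands.
- The arm moves only by the shell command python3 -m creep 'ROWS' [OPENING] [FORCE]. ROWS is JSON, a list that holds one entry, the list of rows, each a list of 6 numbers: the shift along the tool's x, y, z in cm, then the turn, a rotation vector about the tool's x, y, z in rad. A call has 1 to 8 rows; each row shifts and turns the commanded pose from where the row before left it, along the tool's axes as they then stand; what a row does not reach is not made up. A row lasts 1/10 s, in which the tool goes at most 50 mm and 8.59 degrees, less where a joint would pass 70% of its speed; a pose out of reach is approached as far as the arm can. A call with a gripper value outside its range is refused whole. OPENING is the finger opening in cm, from 0 to 8.54, set as the call begins (- or left out, the last holds). The fingers move at their own pace and stop on an object; FORCE is the grip in N (left out, the last holds). Time passes only in rows, so rows that do not move let the fingers close. It gives the time, the measured TCP pose, the force, the opening and the grip force at its end, in the units of the state.
- get_obs(): the state, without advancing time (a new reading comes with each control period).
- grab_frame(name): name is "side" or "top"; returns a dict with "image" (384x512x3 uint8, red, green, blue), "K" (3x3 intrinsics, pixels), "rvec" (rotation vector, rad) and "tvec" (3), from world to camera coordinates, as OpenCV has them. Camera axes: x right, y down, z forward; pixel columns grow to the right and rows downward; lengths in m; the calibration is good to about 2 mm. A picture is of the moment at which its call begins. There is no depth.
- close_job(): hands the job in; it is judged then, once.
The state is a dict: "t": time; "joint_positions": joint angles; "qvel": joint speeds; "joint_torque": joint torques, N m; "tcp_pos": TCP position; "orientation": TCP orientation; "ft_force": force on the tool from outside, world axes, zero at the start; "ft_torque": the same for the moment, N m; "opening": opening from 0.0 (shut) to 1.0 (fully open); "grasp_force": force on a finger pad.
Only numpy, scipy, OpenCV 4.12 (cv2) and the standard library are available. Lean on these libraries where they do the work, as an engineer would, in place of code of your own. Each camera call takes 0.05 s, during which the arm holds its last target. There are 200 camera calls.

## Working session

There is one attempt and no reset: what is moved stays moved. The work goes in short steps, Python scripts to look and compute and a shell command to move; the robot and the scene stay as the last step left them, time stands still between calls to the robot, and variables do not carry over. Pictures are saved under pics/ and viewed, at most 12 in all, crops included, and the job is handed in when it is done.

```bash
ls; mkdir -p pics
cat > h.py <<'E'
import numpy as np,cv2
from station import get_obs,grab_frame
def ray(f,u,v,z):
    R=cv2.Rodrigues(np.array(f["rvec"],float))[0];t=np.array(f["tvec"],float).ravel()
    d=R.T@np.linalg.inv(f["K"])@np.array([u,v,1.]);c=-R.T@t
    return c+d*(z-c[2])/d[2]
def proj(f,p):
    return cv2.projectPoints(np.array(p,float).reshape(-1,1,3),np.array(f["rvec"],float),np.array(f["tvec"],float),np.array(f["K"],float),None)[0].reshape(-1,2)
E
python3 - <<'E'
from h import *
import pickle
for n in("top","side"):
    f=grab_frame(n);pickle.dump(f,open(n+"0.pkl","wb"))
    cv2.imwrite(f"pics/{n}0.png",cv2.resize(f["image"][:,:,::-1],(800,600),interpolation=cv2.INTER_CUBIC))
    R=cv2.Rodrigues(np.array(f["rvec"],float))[0];print(n,-R.T@np.array(f["tvec"]).ravel(),f["K"])
print(get_obs())
E
```

```text
pics
top [ 0.31756597 -0.07559885  1.47108344] [[453.02521138   0.         249.70230665]
 [  0.         453.02521138 188.23562542]
 [  0.           0.           1.        ]]
side [0.28291248 0.79243665 0.61996079] [[350.77454764   0.         257.751018  ]
 [  0.         350.77454764 193.50332361]
 [  0.           0.           1.        ]]
{'t': 0.1, 'joint_positions': array([1.27899136e+00, 2.41328662e-01, 3.87323949e-03, 1.33520053e+00,
       5.04481646e-06, 1.57080083e+00]), 'qvel': array([-4.56095422e-05, -1.56648206e-03,  1.86821965e-03, -1.74822357e-04,
        6.49987304e-04, -9.49118774e-04]), 'joint_torque': array([ 4.91139724e-05, -3.73137581e+01,  2.53009915e+01,  1.09039244e-02,
        9.58763223e-06,  4.03673639e-06]), 'tcp_pos': array([0.14369193, 0.47837277, 0.25551187]), 'orientation': array([[-9.57724881e-01,  2.87685175e-01, -5.39811806e-04],
       [ 2.87685682e-01,  9.57723228e-01, -1.77956293e-03],
       [ 5.03643281e-06, -1.85962782e-03, -9.99998271e-01]]), 'ft_force': array([-0.85396246, -0.30194373, -0.42776299]), 'ft_torque': array([ 0.04377698, -0.04176687, -0.0080376 ]), 'grasp_force': 0.0, 'opening': 1.0014453700907093}
```

View pics/top0.png

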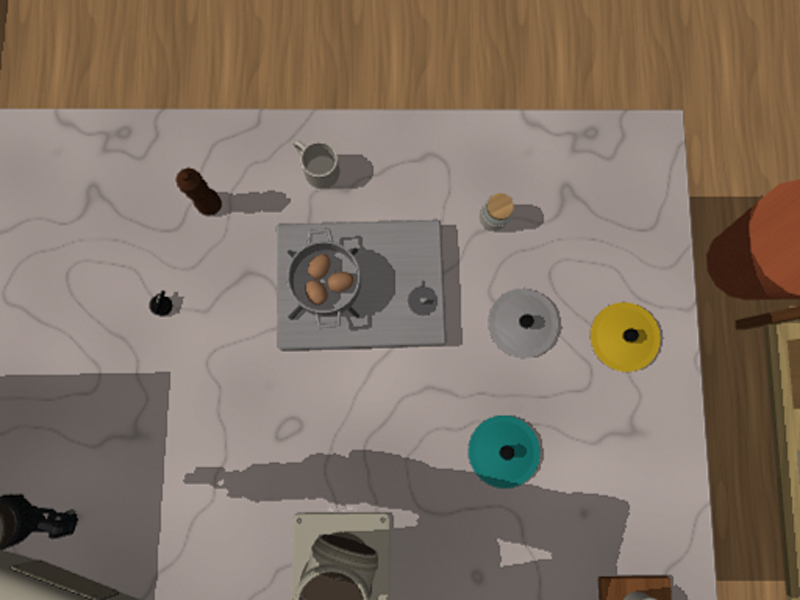

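View pics/side0.png

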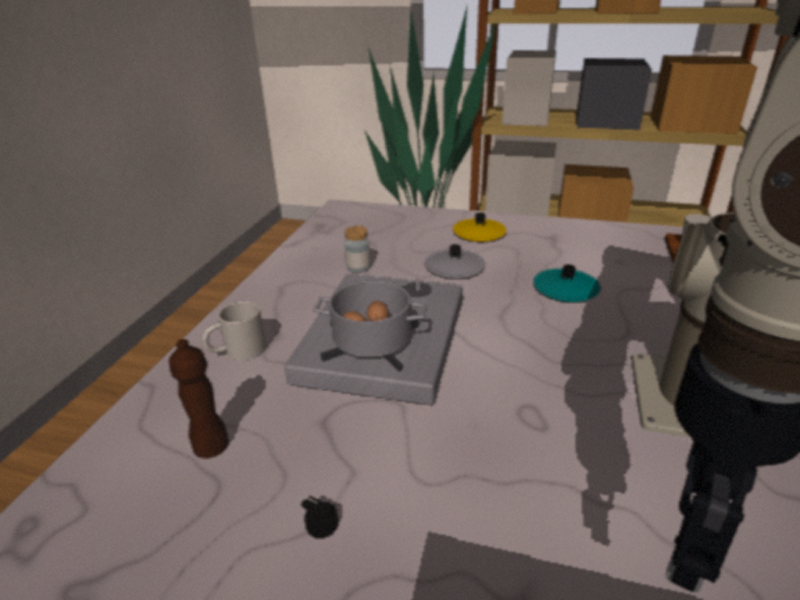

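Top view (800x600, up = +x, left = +y): pot centre at (324,278), steel lid grip at (526,321), knob at (161,304), spindle at (423,300). The mill (200,190), mug (320,165) and jar (495,212) are clear of the route. The side view confirms this layout. Next, enlarged crops of the four.

Run:
```python
from h import *
import pickle
f=pickle.load(open("top0.pkl","rb"));im=f["image"][:,:,::-1]
def crop(u,v,w,s):
    h=w*3//4;x=int(u/1.5625-w/2);y=int(v/1.5625-h/2)
    c=cv2.resize(im[y:y+h,x:x+w],(400,300),interpolation=cv2.INTER_CUBIC)
    c=np.clip(c.astype(float)*s,0,255).astype(np.uint8);print(x,y,400/w)
    for k in range(0,400,50):cv2.line(c,(k,0),(k,6),(0,0,255));cv2.line(c,(0,k),(6,k),(0,0,255))
    return c
a=np.hstack([crop(161,304,32,2),crop(423,300,40,1.6)]);b=np.hstack([crop(324,278,80,1.2),crop(526,322,80,1.2)])
cv2.imwrite("pics/c0.png",np.vstack([a,b]))
```

```text
87 182 12.5
250 177 10.0
167 147 5.0
296 176 5.0
```

View pics/c0.png

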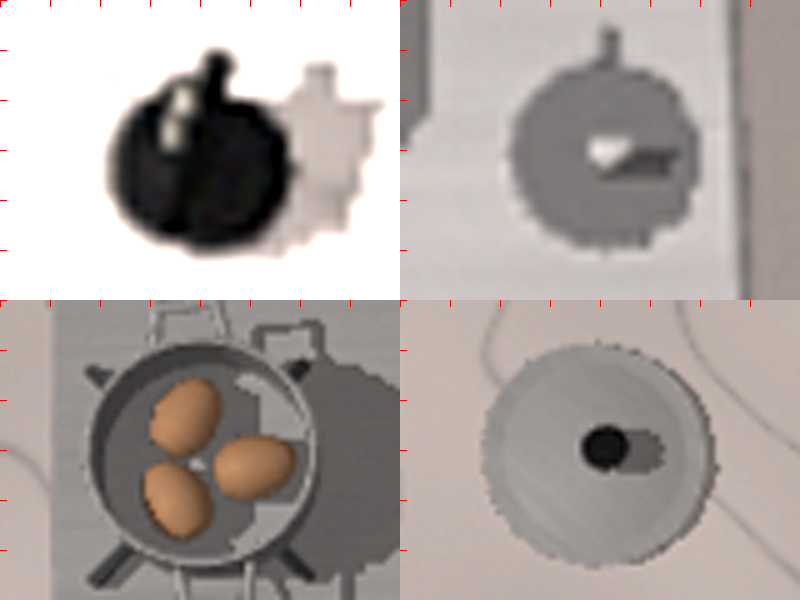

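Run:
```python
from h import *
import pickle
f=pickle.load(open("top0.pkl","rb"))
def p(o,c,z):return ray(f,o[0]+(c[0]+.5)/o[2]-.5,o[1]+(c[1]+.5)/o[2]-.5,z)
K=(87,182,12.5);S=(250,177,10);P=(167,147,5);L=(296,176,5)
np.set_printoptions(precision=4,suppress=True)
print("potrim",p(P,(203,155),.135),"d",p(P,(90,155),.135)-p(P,(316,155),.135))
print("lid",p(L,(197.5,155.5),.012),"grip",p(L,(205,147),.056))
kc=p(K,(203,170),.014);print("knob skirt",kc, "w",p(K,(110,165),.014)-p(K,(292,165),.014))
n=p(K,(218,62),.026);print("nose",n)
a,b=p(K,(172,137),.04),p(K,(186,92),.04);print("line",a,b,np.degrees(np.arctan2(*(b-a)[1::-1])))
b0=p(S,(207,157),.0525);r=p(S,(210,30),.053);print("bezel",b0,"rib",r,np.degrees(np.arctan2(*(r-b0)[1::-1])),"tip",p(S,(208,151),.074))
# edges of hob from full image
for q in((277,224),(440,221),(445,345),(279,349)):print("hob",ray(f,q[0]/1.5625,q[1]/1.5625,.05))
for n,q in dict(mill=(187,177),jar=(500,207),mug=(320,158)).items():print(n,ray(f,q[0]/1.5625,q[1]/1.5625,dict(mill=.19,jar=.1,mug=.085)[n]))
```

```text
potrim [0.5477 0.028  0.135 ] d [0.0002 0.1348 0.    ]
lid [ 0.4724 -0.378   0.012 ] grip [ 0.4731 -0.3738  0.056 ]
knob skirt [0.5117 0.3733 0.014 ] w [0.0001 0.0467 0.    ]
nose [0.5381 0.367  0.026 ]
line [0.5167 0.3735 0.04  ] [0.5283 0.3705 0.04  ] -14.742953821181128
bezel [ 0.5146 -0.1653  0.0525] rib [ 0.5553 -0.1666  0.053 ] -1.940566211235286 tip [ 0.5135 -0.1642  0.074 ]
hob [0.674  0.1315 0.05  ]
hob [ 0.6803 -0.2039  0.05  ]
hob [ 0.4243 -0.2102  0.05  ]
hob [0.4174 0.1227 0.05  ]
mill [0.729  0.2804 0.19  ]
jar [ 0.6962 -0.32    0.1   ]
mug [0.803  0.0418 0.085 ]
```

```bash
python3 -m creep '[[[0,0,0,0,0,-0.146],[0,0,0,0,0,-0.146],[-3.4,-3.4,0,0,0,0],[-3.4,-3.4,0,0,0,0],[-3.4,-3.4,0,0,0,0],[-3.4,-3.4,0,0,0,0],[-3.4,-3.4,0,0,0,0],[-3.4,-3.4,0,0,0,0]]]' 6
python3 -m creep '[[[-3.4,-3.4,0,0,0,0],[-3.4,-3.4,0,0,0,0],[-0.4,-4.5,0,0,0,0],[-0.4,-4.5,0,0,0,0],[-0.4,-4.5,0,0,0,0],[-0.4,-4.5,0,0,0,0],[-0.4,-4.5,0,0,0,0],[0,0,0,0,0,0]]]'; python3 -c "
from h import *;o=get_obs();print(o['orientation'],o['joint_positions'])"
```

```text
t: 0.9
tcp_pos: [0.3487, 0.2732, 0.2561]
orientation: [[-1.0, -0.001, -0.0], [-0.001, 1.0, -0.0], [0.0, -0.0, -1.0]]
ft_force: [0.4, 1.5, 1.1]
opening: 0.699
grasp_force: 0.0
t: 1.7
tcp_pos: [0.4358, -0.0227, 0.256]
orientation: [[-1.0, 0.008, -0.001], [0.008, 1.0, -0.002], [0.001, -0.002, -1.0]]
ft_force: [-0.8, 0.3, 0.1]
opening: 0.702
grasp_force: 0.0
[[-9.99966806e-01  8.12885024e-03 -5.54956824e-04]
 [ 8.12976057e-03  9.99965578e-01 -1.65829916e-03]
 [ 5.41457656e-04 -1.66275578e-03 -9.99998471e-01]] [-0.05097278  0.11531491 -0.14989345  1.30605771 -0.00168442 -0.04284299]
```

```bash
python3 -m creep '[[[-0.46,-4.4,0,0,0,0],[-0.46,-4.4,0,0,0,0],[-0.46,-4.4,0,0,0,0],[-0.46,-4.4,0,0,0,0],[-0.46,-4.4,0,0,0,0],[-0.46,-4.4,0,0,0,0],[-0.46,-4.4,0,0,0,0],[-0.46,-4.4,0,0,0,0]]]'
python3 -m creep '[[[0,0,4,0,0,0],[0,0,4,0,0,0],[0,0,4,0,0,0],[0,0,0,0,0,0]]]'
python3 - <<'E'
from h import *
f=grab_frame("side");o=get_obs();print(o['tcp_pos'])
im=f["image"][:,:,::-1][110:230,200:360];cv2.imwrite("pics/s1.png",cv2.resize(im,(800,600),interpolation=cv2.INTER_CUBIC))
# calibration check: silhouettes of lid grip predicted at estimates
print(proj(f,[[.473,-.375,.056],[.473,-.375,.034],[.4731,-.3738,.012]]),proj(f,[o['tcp_pos']+[0,0,-.025]]))
E
```

```text
t: 2.5
tcp_pos: [0.4731, -0.3709, 0.2558]
orientation: [[-1.0, -0.001, -0.0], [-0.001, 1.0, 0.001], [0.0, 0.001, -1.0]]
ft_force: [1.3, 0.9, -0.2]
opening: 0.698
grasp_force: 0.0
t: 2.9
tcp_pos: [0.4692, -0.3663, 0.1293]
orientation: [[-1.0, -0.001, -0.011], [-0.001, 1.0, 0.009], [0.011, 0.009, -1.0]]
ft_force: [-0.1, 0.3, -0.7]
opening: 0.703
grasp_force: 0.0
[ 0.47104878 -0.36776895  0.13308235]
[[291.90210547 157.53188421]
 [291.72274297 162.88007566]
 [291.46389049 168.27579935]] [[292.52466871 145.3198961 ]]
```

View pics/s1.png

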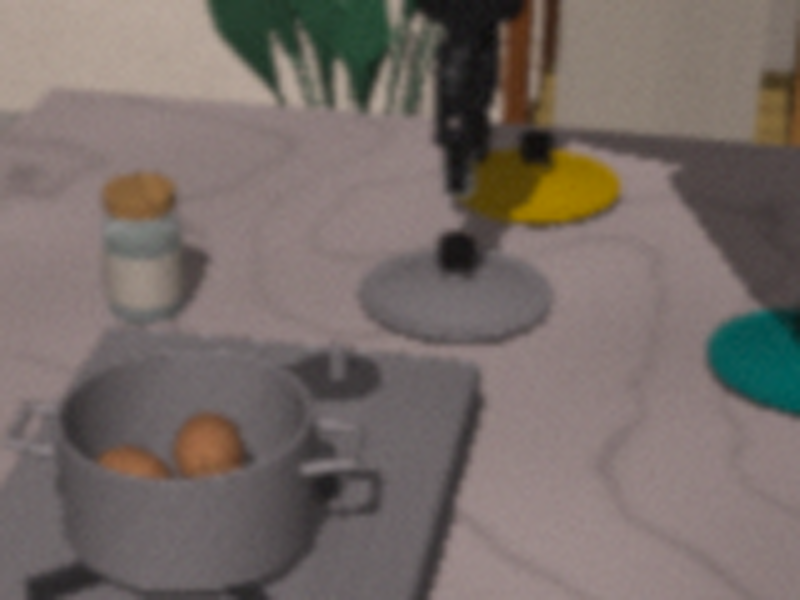

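The side view shows the grip at (458,252) in the crop, in line with the gripper above it. I'll descend and grip.

```bash
python3 -m creep '[[[0,-0.2,3,0,0,0],[0,-0.1,3,0,0,0],[0,0,1.6,0,0,0],[0,0,0,0,0,0],[0,0,0,0,0,0],[0,0,0,0,0,0]]]'
```

```text
t: 3.55
tcp_pos: [0.4746, -0.3741, 0.0631]
orientation: [[-1.0, -0.001, 0.004], [-0.001, 1.0, -0.003], [-0.004, -0.003, -1.0]]
ft_force: [0.2, -0.6, 0.3]
opening: 0.703
grasp_force: 0.0
```

```bash
python3 -m creep '[[[0,0,1,0,0,0],[0,0,0,0,0,0],[0,0,0,0,0,0]]]'; python3 -m creep '[[[0,0,0,0,0,0],[0,0,0,0,0,0],[0,0,0,0,0,0],[0,0,0,0,0,0],[0,0,0,0,0,0],[0,0,0,0,0,0]]]' 0.5 50
```

```text
t: 3.85
tcp_pos: [0.4726, -0.3729, 0.0502]
orientation: [[-1.0, -0.0, -0.0], [-0.0, 1.0, 0.0], [0.0, 0.0, -1.0]]
ft_force: [0.3, -0.1, 0.7]
opening: 0.705
grasp_force: 0.0
t: 4.45
tcp_pos: [0.4731, -0.3737, 0.0509]
orientation: [[-1.0, 0.0, 0.001], [0.0, 1.0, -0.001], [-0.001, -0.001, -1.0]]
ft_force: [-1.0, -1.4, 3.9]
opening: 0.311
grasp_force: 49.2
```

```bash
python3 -m creep '[[[0,0,-1,0,0,0],[0,0,-3,0,0,0],[0,0,-4,0,0,0],[0,0,-4,0,0,0],[0,0,-4,0,0,0],[0,0,-4,0,0,0],[-0.3,1.8,0,0,0,0],[-0.6,3.2,0,0,0,0]]]'
python3 -m creep '[[[-0.8,4.4,0,0,0,0],[-0.8,4.4,0,0,0,0],[-0.8,4.4,0,0,0,0],[-0.8,4.4,0,0,0,0],[-0.8,4.4,0,0,0,0],[-0.8,4.4,0,0,0,0],[-0.8,4.4,0,0,0,0],[-0.6,3.4,0,0,0,0]]]'
python3 -m creep '[[[-0.3,1,0,0,0,0],[0,0,0,0,0,0],[0,0,0,0,0,0],[0,0,0,0,0,0]]]'
python3 - <<'E'
from h import *
import pickle
C=[]
for n,b in(("side",(160,150,140,105)),("top",(147,122,120,90))):
    f=grab_frame(n);pickle.dump(f,open(n+"1.pkl","wb"));x,y,w,h=b
    C.append(cv2.resize(f["image"][y:y+h,x:x+w,::-1],(400,300) if n=="top" else (800,600),interpolation=cv2.INTER_CUBIC))
cv2.imwrite("pics/s2.png",C[0]);o=get_obs();print(o['tcp_pos'],o['ft_force'],o['grasp_force'])
E
```

```text
t: 5.25
tcp_pos: [0.4817, -0.3236, 0.251]
orientation: [[-1.0, 0.003, 0.002], [0.003, 1.0, -0.001], [-0.002, -0.001, -1.0]]
ft_force: [0.5, 1.0, -3.2]
opening: 0.312
grasp_force: 49.6
t: 6.05
tcp_pos: [0.5423, 0.0223, 0.2488]
orientation: [[-1.0, -0.002, -0.004], [-0.002, 1.0, 0.001], [0.004, 0.001, -1.0]]
ft_force: [0.8, -0.8, -2.5]
opening: 0.311
grasp_force: 49.6
t: 6.45
tcp_pos: [0.5462, 0.0277, 0.2499]
orientation: [[-1.0, 0.002, -0.001], [0.002, 1.0, -0.0], [0.001, -0.0, -1.0]]
ft_force: [0.2, -0.4, -2.2]
opening: 0.308
grasp_force: 49.7
[0.54642062 0.02754268 0.25020917] [ 0.81329068 -0.8262078  -2.52778261] 49.72544252872467
```

View pics/s2.png

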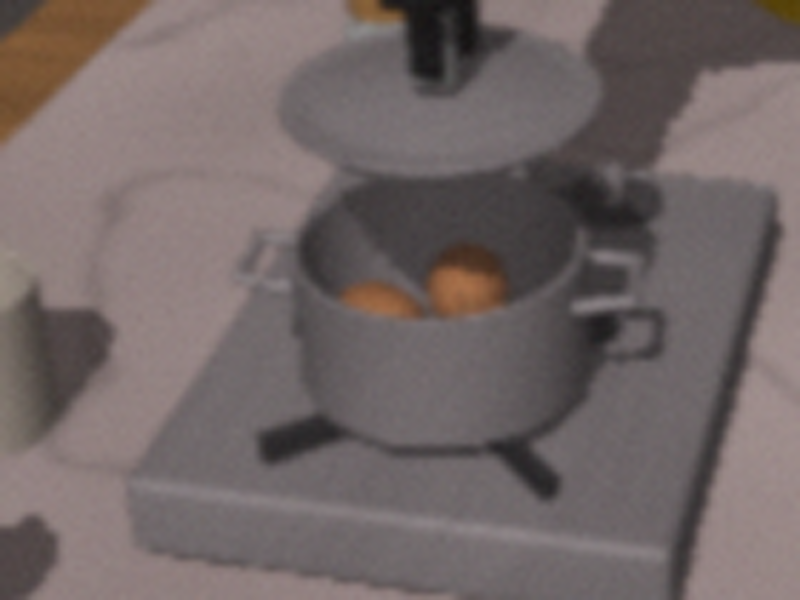

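Lid flange spans columns 280–603 and the pot rim 297–585 in this crop, so they are nearly concentric along x. I'll check that against projected circles, and fit y from the top picture.

Run:
```python
from h import *
import pickle
a=np.linspace(0,2*np.pi,721)
def circ(c,r,z):return np.c_[c[0]+r*np.cos(a),c[1]+r*np.sin(a),0*a+z]
def ext(f,c,r,z,b):
    q=proj(f,circ(c,r,z));q=(q-[b[0],b[1]]+.5)*b[2]-.5
    return q.min(0).round(1),q.max(0).round(1)
f=pickle.load(open("side1.pkl","rb"));b=(160,150,800/140)
print("side lid",ext(f,(.5464,.0275),.073,.2105,b),"pot",ext(f,(.5477,.028),.07,.135,b))
t=pickle.load(open("top1.pkl","rb"));b=(147,122,800/120)
print("top lid",ext(t,(.5464,.0275),.073,.2105,b),"pot",ext(t,(.5477,.028),.07,.135,b))
im=t["image"][122:212,147:267,::-1];im=np.clip(im*1.3,0,255).astype(np.uint8);cv2.imwrite("pics/t2.png",cv2.resize(im,(800,600),interpolation=cv2.INTER_CUBIC))
```

```text
side lid (array([285.4,  28.1]), array([610.5, 176.4])) pot (array([303.7, 168.6]), array([602.3, 323.1]))
top lid (array([218.9, 178. ]), array([564.3, 517.6])) pot (array([247.6, 220.8]), array([560.5, 528.8]))
```

View pics/t2.png

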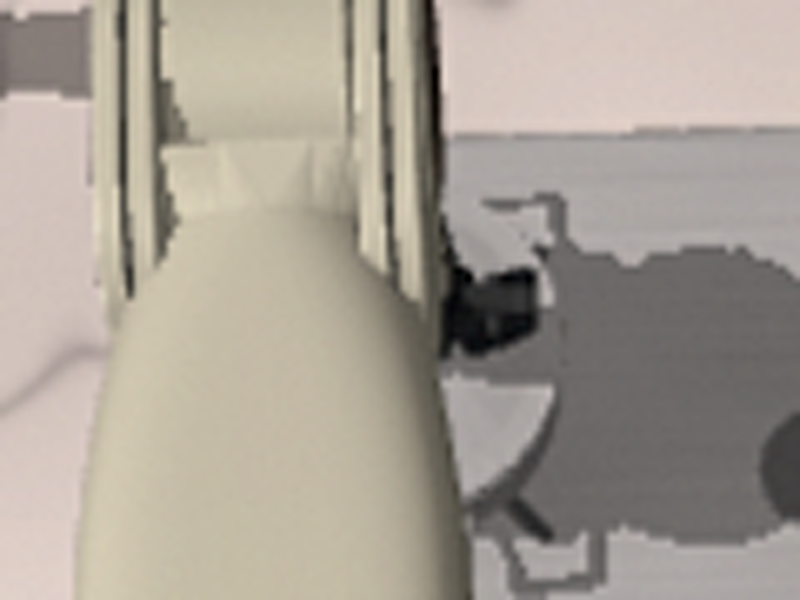

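Run:
```python
from h import *
import pickle
f=pickle.load(open("side1.pkl","rb"));a=np.linspace(0,2*np.pi,361)
s=8;x0,y0=200,150
im=cv2.resize(f["image"][y0:y0+75,x0:x0+100,::-1],(800,600),interpolation=cv2.INTER_CUBIC);im=np.clip(im*1.5,0,255).astype(np.uint8)
def dr(c,r,z,col):
    q=proj(f,np.c_[c[0]+r*np.cos(a),c[1]+r*np.sin(a),0*a+z]);q=(q-[x0,y0]+.5)*s-.5
    cv2.polylines(im,[q.round().astype(int)],True,col,1)
dr((.5513,.0290),.07,.135,(0,255,0));dr((.5493,.0275),.073,.2095,(0,0,255))
cv2.imwrite("pics/s3.png",im)
```

```text
(no output)
```

View pics/s3.png

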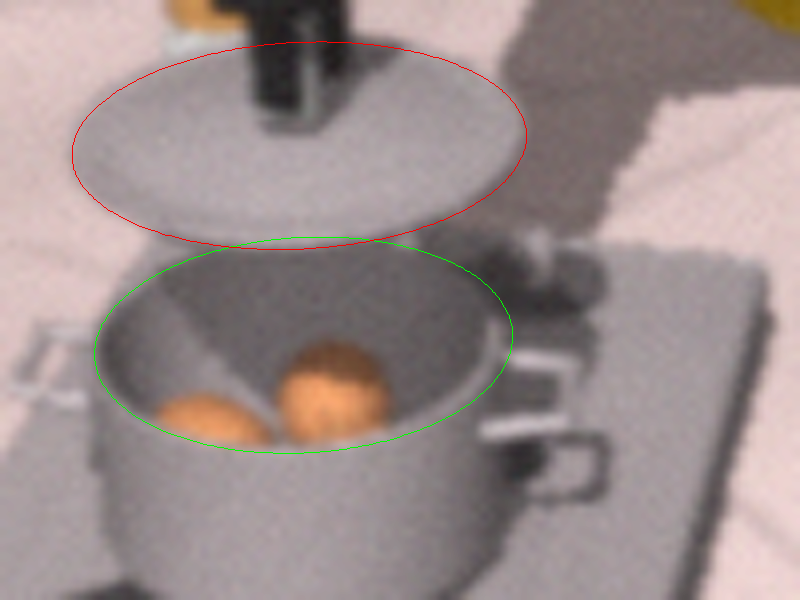

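Overlay: pot rim spans columns 92–512 and lid flange 73–524. The lid therefore needs about 2 mm more +x, which the top view also gives, and about 1 mm +y. I'll correct and lower it.

```bash
python3 -m creep '[[[-0.2,0.1,1,0,0,0],[0,0,2,0,0,0],[0,0,2,0,0,0],[0,0,0.8,0,0,0],[0,0,0,0,0,0],[0,0,0,0,0,0]]]'; python3 -m creep '[[[0,0,0.4,0,0,0],[0,0,0.4,0,0,0],[0,0,0.3,0,0,0],[0,0,0,0,0,0],[0,0,0,0,0,0]]]'
```

```text
t: 7.15
tcp_pos: [0.549, 0.0297, 0.1927]
orientation: [[-1.0, 0.0, 0.001], [0.0, 1.0, 0.0], [-0.001, 0.0, -1.0]]
ft_force: [0.4, 0.7, -2.4]
opening: 0.315
grasp_force: 49.8
t: 7.65
tcp_pos: [0.5487, 0.03, 0.1813]
orientation: [[-1.0, -0.0, -0.0], [-0.0, 1.0, -0.0], [0.0, -0.0, -1.0]]
ft_force: [1.4, -0.6, -3.3]
opening: 0.312
grasp_force: 49.8
```

```bash
python3 -m creep '[[[0,0,0.3,0,0,0],[0,0,0.2,0,0,0],[0,0,0,0,0,0],[0,0,0,0,0,0]]]';  python3 -m creep '[[[0,0,0.1,0,0,0],[0,0,0,0,0,0],[0,0,0,0,0,0]]]'
```

```text
t: 8.05
tcp_pos: [0.5486, 0.0299, 0.1762]
orientation: [[-1.0, -0.0, -0.0], [-0.0, 1.0, -0.0], [0.0, -0.0, -1.0]]
ft_force: [-0.2, -0.1, -2.3]
opening: 0.316
grasp_force: 49.7
t: 8.35
tcp_pos: [0.5488, 0.03, 0.1759]
orientation: [[-1.0, -0.0, 0.001], [-0.0, 1.0, 0.0], [-0.001, 0.0, -1.0]]
ft_force: [-1.7, -0.0, 1.7]
opening: 0.309
grasp_force: 50.3
```

Contact reached at the rim height (force up about 4 N), so I'll release and retreat.

```bash
python3 -m creep '[[[0,0,0,0,0,0],[0,0,0,0,0,0],[0,0,0,0,0,0],[0,0,0,0,0,0],[0,0,-1,0,0,0],[0,0,-3,0,0,0],[0,0,-4,0,0,0],[0,0,0,0,0,0]]]' 6.5
python3 -m creep '[[[0.6,4.8,0,0,0,0],[0.6,4.8,0,0,0,0],[0.6,4.8,0,0,0,0],[0.6,4.8,0,0,0,0],[0.6,4.8,0,0,0,0],[0.4,4,0,0,0,0],[0,0,0,0,0,0.115],[0,0,0,0,0,0.14]]]'
python3 - <<'E'
from h import *
import pickle
C=[]
for n,b in(("side",(180,140,120,90)),("top",(87,172,60,45))):
    f=grab_frame(n);pickle.dump(f,open(n+"2.pkl","wb"));x,y,w,h=b
    if n=="top":x,y,w,h=147,132,150,112
    C.append(cv2.resize(f["image"][y:y+h,x:x+w,::-1],(400,300),interpolation=cv2.INTER_CUBIC))
cv2.imwrite("pics/s4.png",np.hstack(C));o=get_obs();print(o['tcp_pos'],o['orientation'],o['joint_positions'])
E
```

```text
t: 9.15
tcp_pos: [0.5518, 0.0301, 0.2621]
orientation: [[-1.0, -0.0, 0.012], [-0.0, 1.0, 0.001], [-0.012, 0.001, -1.0]]
ft_force: [0.6, 0.3, 0.3]
opening: 0.762
grasp_force: 0.0
t: 9.95
tcp_pos: [0.514, 0.3118, 0.2551]
orientation: [[-0.967, 0.254, -0.0], [0.254, 0.967, -0.0], [0.0, -0.0, -1.0]]
ft_force: [0.2, -0.8, -0.5]
opening: 0.762
grasp_force: 0.0
[0.51441917 0.31057291 0.25531431] [[-9.68067519e-01  2.50689607e-01 -1.44134363e-05]
 [ 2.50689607e-01  9.68067514e-01 -9.93335575e-05]
 [-1.09487110e-05 -9.97748893e-05 -9.99999995e-01]] [ 5.43197331e-01  4.45849377e-01  2.95892931e-01  1.42090356e+00
 -7.75855733e-05  7.96589877e-01]
```

View pics/s4.png

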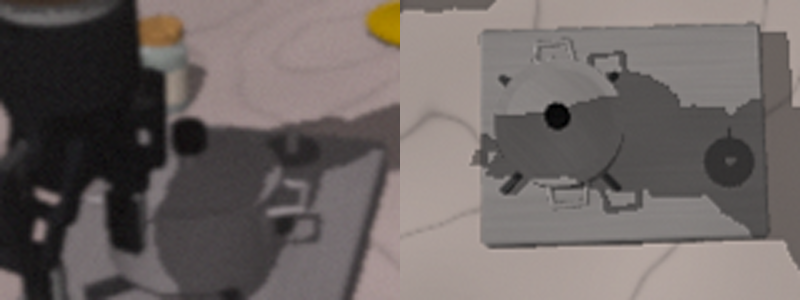

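Top view: the lid grip at (557,116) in the crop sits over the pot and the flange covers the rim evenly. I'll check numbers and refine the knob.

Run:
```python
from h import *
import pickle
np.set_printoptions(precision=4,suppress=True)
f=pickle.load(open("top0.pkl","rb"))
def p(o,c,z):return ray(f,o[0]+(c[0]+.5)/o[2]-.5,o[1]+(c[1]+.5)/o[2]-.5,z)
K=(87,182,12.5)
k=p(K,(208.5,171),0);n=p(K,(219,50),.023);print("knob",k,"nose",n,np.degrees(np.arctan2(*(n-k)[1::-1])))
P=(147,132,400/150);print("lid grip",p(P,(157,116),.181))
S=P;print("spindle tip",p(P,(329.5,160),.074),"bezel",p(P,(329,162),.0525),"rib end",p(P,(329.5,130),.053))
t=pickle.load(open("top2.pkl","rb"))["image"][:,:,::-1]
a=cv2.resize(t[180:210,85:125],(400,300),interpolation=cv2.INTER_CUBIC);b=cv2.resize(t[177:207,250:290],(400,300),interpolation=cv2.INTER_CUBIC)
cv2.imwrite("pics/t4.png",np.clip(np.hstack([a,b])*1.8,0,255).astype(np.uint8))
```

```text
knob [0.5133 0.3762 0.    ] nose [0.5417 0.3678 0.023 ] -16.532518977390268
lid grip [0.5469 0.0292 0.181 ]
spindle tip [ 0.5134 -0.1639  0.074 ] bezel [ 0.514  -0.1647  0.0525] rib end [ 0.5524 -0.1656  0.053 ]
```

View pics/t4.png

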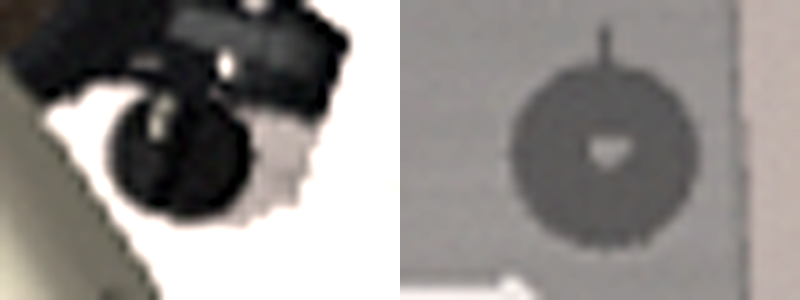

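Both crops agree: knob at (185,155) in the left one with its nose up-right; bezel at (606,156) in the right one with the rib pointing straight up. The lid grip at (0.547, 0.029) is on the pot's axis. Now the knob.

```bash
python3 -m creep '[[[0.88,3.1,0,0,0,0],[0.87,3.1,0,0,0,0],[0,0,4,0,0,0],[0,0,4,0,0,0],[0,0,4,0,0,0],[0,0,3,0,0,0],[0,0,2,0,0,0],[0,0,0,0,0,0]]]' 5
python3 -m creep '[[[0,0,2,0,0,0],[0,0,1.4,0,0,0],[0,0,0,0,0,0],[0,0,0,0,0,0],[0,0,0,0,0,0]]]'
```

```text
t: 10.85
tcp_pos: [0.5113, 0.3723, 0.0816]
orientation: [[-0.968, 0.25, -0.006], [0.25, 0.968, -0.004], [0.005, -0.006, -1.0]]
ft_force: [-1.5, -0.3, -0.9]
opening: 0.587
grasp_force: 0.0
t: 11.35
tcp_pos: [0.5141, 0.3748, 0.0527]
orientation: [[-0.968, 0.252, 0.002], [0.252, 0.968, 0.001], [-0.001, 0.002, -1.0]]
ft_force: [-0.4, -0.8, -0.2]
opening: 0.587
grasp_force: 0.0
```

```bash
python3 -m creep '[[[0,0,0.5,0,0,0],[0,0,0,0,0,0],[0,0,0,0,0,0]]]'; python3 -m creep '[[[0,0,0,0,0,0],[0,0,0,0,0,0],[0,0,0,0,0,0],[0,0,0,0,0,0],[0,0,0,0,0,0],[0,0,0,0,0,0],[0,0,0,0,0,0]]]' 0.2 60
```

```text
t: 11.65
tcp_pos: [0.5133, 0.3743, 0.0464]
orientation: [[-0.968, 0.252, -0.0], [0.252, 0.968, -0.0], [0.0, -0.0, -1.0]]
ft_force: [1.4, 0.3, 0.4]
opening: 0.584
grasp_force: 0.0
t: 12.35
tcp_pos: [0.5135, 0.3745, 0.0466]
orientation: [[-0.968, 0.252, 0.0], [0.252, 0.968, 0.0], [-0.0, 0.0, -1.0]]
ft_force: [0.5, 0.5, 1.7]
opening: 0.121
grasp_force: 61.4
```

```bash
python3 -m creep '[[[0,0,-2,0,0,0],[0,0,-4,0,0,0],[0,0,-4,0,0,0],[0,0,-4,0,0,0],[0,0,-4,0,0,0],[0,0,-4,0,0,0],[0,0,0,0,0,-0.113],[0,0,0,0,0,-0.114]]]'
python3 -m creep '[[[-0.1,-3,0,0,0,0],[-0.1,-4.5,0,0,0,0],[-0.1,-4.5,0,0,0,0],[-0.1,-4.5,0,0,0,0],[-0.1,-4.5,0,0,0,0],[-0.1,-4.5,0,0,0,0],[-0.1,-4.5,0,0,0,0],[-0.1,-4.5,0,0,0,0]]]'
python3 -m creep '[[[-0.1,-4.5,0,0,0,0],[-0.2,-4.5,0,0,0,0],[-0.2,-4.5,0,0,0,0],[-0.1,-4,0,0,0,0],[-0.1,-2,0,0,0,0],[0,0,0,0,0,0],[0,0,0,0,0,0],[0,0,0,0,0,0]]]'
python3 -c "
from h import *;o=get_obs();print(o['orientation'],o['tcp_pos'])"
```

```text
t: 13.15
tcp_pos: [0.5139, 0.3747, 0.2682]
orientation: [[-1.0, 0.023, 0.003], [0.023, 1.0, 0.002], [-0.003, 0.002, -1.0]]
ft_force: [-0.2, -0.3, -0.9]
opening: 0.116
grasp_force: 61.1
t: 13.95
tcp_pos: [0.5111, 0.0275, 0.266]
orientation: [[-1.0, 0.028, -0.001], [0.028, 1.0, -0.0], [0.001, -0.0, -1.0]]
ft_force: [0.4, 0.0, -0.2]
opening: 0.121
grasp_force: 61.1
t: 14.75
tcp_pos: [0.5132, -0.1649, 0.2661]
orientation: [[-1.0, 0.027, -0.001], [0.027, 1.0, 0.001], [0.001, 0.001, -1.0]]
ft_force: [0.1, 0.5, -0.4]
opening: 0.126
grasp_force: 61.1
[[-9.99645238e-01  2.66257695e-02 -6.83261351e-04]
 [ 2.66253490e-02  9.99645292e-01  6.17264457e-04]
 [ 6.99454134e-04  5.98853403e-04 -9.99999576e-01]] [ 0.51319423 -0.1648599   0.26606892]
```

```bash
python3 -m creep '[[[0,0,3,0,0,0],[0,0,4,0,0,0],[0,0,4,0,0,0],[0,0,1.8,0,0,0],[0,0,0,0,0,0],[0,0,0,0,0,0],[0,0,0,0,0,0]]]'
python3 - <<'E'
from h import *
import pickle
f=grab_frame("side");pickle.dump(f,open("side3.pkl","wb"));o=get_obs();p=o['tcp_pos'];print(p,o['ft_force'])
x0,y0,s=235,135,10
im=cv2.resize(f["image"][y0:y0+60,x0:x0+80,::-1],(800,600),interpolation=cv2.INTER_CUBIC);im=np.clip(im*1.8,0,255).astype(np.uint8)
q=lambda w:(proj(f,w)-[x0,y0]+.5)*s-.5
print("tip,foot",q([[.5137,-.1645,.074],[.5137,-.1645,.05]]),"knob bottom, skirt top",q([p-[0,0,.0466],p-[0,0,.0286]]))
cv2.imwrite("pics/s5.png",im)
E
```

```text
t: 15.45
tcp_pos: [0.5148, -0.1657, 0.1402]
orientation: [[-1.0, 0.027, 0.003], [0.027, 1.0, -0.001], [-0.003, -0.001, -1.0]]
ft_force: [0.9, -0.4, -0.2]
opening: 0.128
grasp_force: 61.1
[ 0.5148022  -0.16586722  0.14031658] [-0.12133278 -0.70347833 -0.86603426]
tip,foot [[334.26667194 444.9361968 ]
 [334.64159293 509.75703751]] knob bottom, skirt top [[331.57607463 388.25704329]
 [331.26428874 337.81064338]]
```

View pics/s5.png

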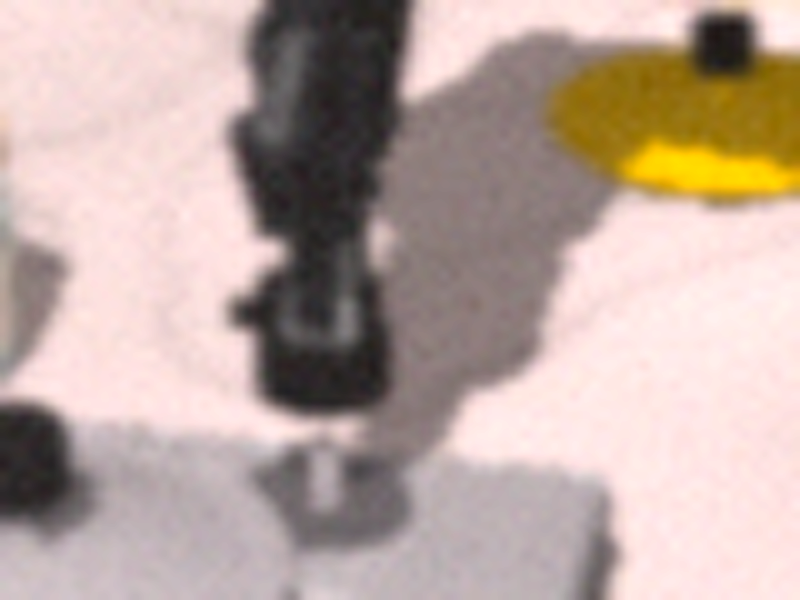

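Side crop: knob skirt spans 257–388 (centre 322), spindle 306–343 (centre 325), so they agree within 1 mm in x; the nose is on the left (+x). Descending with force checks.

```bash
python3 -m creep '[[[0,0.1,0.8,0,0,0],[0,0,0.8,0,0,0],[0,0,0,0,0,0],[0,0,0,0,0,0]]]'; for i in 1 2; do python3 -m creep '[[[0,0,0.2,0,0,0],[0,0,0.1,0,0,0],[0,0,0,0,0,0],[0,0,0,0,0,0]]]' | grep -E 'tcp|ft'; done
```

```text
t: 15.9
tcp_pos: [0.5129, -0.1648, 0.1218]
orientation: [[-1.0, 0.028, -0.001], [0.028, 1.0, 0.0], [0.001, 0.0, -1.0]]
ft_force: [-0.1, -0.2, 0.3]
opening: 0.125
grasp_force: 61.1
tcp_pos: [0.5137, -0.165, 0.1197]
ft_force: [-0.2, -0.3, 1.6]
tcp_pos: [0.5143, -0.165, 0.1168]
ft_force: [2.4, 0.5, 3.6]
```

```bash
for i in 1 2; do python3 -m creep '[[[0,0,0.2,0,0,0],[0,0,0,0,0,0],[0,0,0,0,0,0],[0,0,0,0,0,0]]]' | grep -E 'tcp|ft'; done; python3 -c "
from h import *;o=get_obs();print(o['orientation'],o['ft_torque'])"
```

```text
tcp_pos: [0.5143, -0.165, 0.1148]
ft_force: [2.6, 0.1, 5.3]
tcp_pos: [0.5143, -0.165, 0.1131]
ft_force: [2.1, -0.4, 6.7]
[[-9.99613355e-01  2.77104696e-02  2.29587303e-03]
 [ 2.77094923e-02  9.99615914e-01 -4.56401642e-04]
 [-2.30763832e-03 -3.92607700e-04 -9.99997260e-01]] [-0.03234808 -0.62782376  0.02730993]
```

The force tracks the spring (about 0.85 N/mm), so the knob is still on the spindle's top, with a sideways push in +x. I'll back off, shift +x and retry.

```bash
python3 -m creep '[[[0,0,-0.4,0,0,0],[-0.1,0,0,0,0,0],[0,0,0,0,0,0],[0,0,0,0,0,0]]]' | grep -E 'tcp|ft';  python3 -m creep '[[[-0.05,0,0,0,0,0],[0,0,0.1,0,0,0],[0,0,0.1,0,0,0],[0,0,0,0,0,0],[0,0,0,0,0,0],[0,0,0,0,0,0]]]' | grep -E 'tcp|ft'
```

```text
tcp_pos: [0.5146, -0.165, 0.1162]
ft_force: [2.7, -0.5, 3.8]
tcp_pos: [0.5148, -0.1649, 0.1143]
ft_force: [1.9, -0.2, 4.7]
```

```bash
python3 -m creep '[[[-0.1,0,0,0,0,0],[0,0,0,0,0,0],[0,0,0,0,0,0]]]' | grep -E 'tcp|ft';  python3 -m creep '[[[-0.1,0,0,0,0,0],[0,0,0,0,0,0],[0,0,0,0,0,0]]]' | grep -E 'tcp|ft'
```

```text
tcp_pos: [0.5154, -0.1646, 0.1136]
ft_force: [2.6, 0.4, -0.9]
tcp_pos: [0.5158, -0.1647, 0.1136]
ft_force: [-0.3, -0.0, -0.3]
```

The vertical force dropped to zero, so the knob has slipped onto the spindle. Pushing home.

```bash
python3 -m creep '[[[0,0,0.2,0,0,0],[0,0,0.2,0,0,0],[0,0,0,0,0,0],[0,0,0,0,0,0]]]' | grep -E 'tcp|ft';  python3 -m creep '[[[0,0,0.2,0,0,0],[0,0,0.1,0,0,0],[0,0,0,0,0,0],[0,0,0,0,0,0],[0,0,0,0,0,0]]]' | grep -E 'tcp|ft'
```

```text
tcp_pos: [0.5167, -0.1649, 0.1102]
ft_force: [0.2, -1.3, -0.4]
tcp_pos: [0.5169, -0.165, 0.1074]
ft_force: [0.2, 0.1, -0.5]
```

```bash
for i in 1 2 3; do python3 -m creep '[[[0,0,0.2,0,0,0],[0,0,0,0,0,0],[0,0,0,0,0,0],[0,0,0,0,0,0]]]' | grep -E 'tcp|ft'; done
```

```text
tcp_pos: [0.5171, -0.165, 0.1056]
ft_force: [0.1, 0.3, 2.3]
tcp_pos: [0.5171, -0.165, 0.1035]
ft_force: [0.6, 1.2, 5.2]
tcp_pos: [0.5171, -0.1651, 0.1016]
ft_force: [-1.0, -0.5, 6.9]
```

```bash
for i in 1 2; do python3 -m creep '[[[0,0,0.1,0,0,0],[0,0,0,0,0,0],[0,0,0,0,0,0],[0,0,0,0,0,0]]]'|grep -vE 'orient|t:' ; done
python3 - <<'E'
from h import *
f=grab_frame("side");g=grab_frame("top")
a=cv2.resize(f["image"][140:230,195:315,::-1],(800,600),interpolation=cv2.INTER_CUBIC)
cv2.imwrite("pics/s6.png",np.clip(a*1.5,0,255).astype(np.uint8))
E
```

```text
tcp_pos: [0.5171, -0.165, 0.1008]
ft_force: [-1.3, -0.2, 5.9]
opening: 0.124
grasp_force: 61.9
tcp_pos: [0.5171, -0.1651, 0.1004]
ft_force: [-2.3, 0.8, 9.5]
opening: 0.125
grasp_force: 62.7
```

View pics/s6.png

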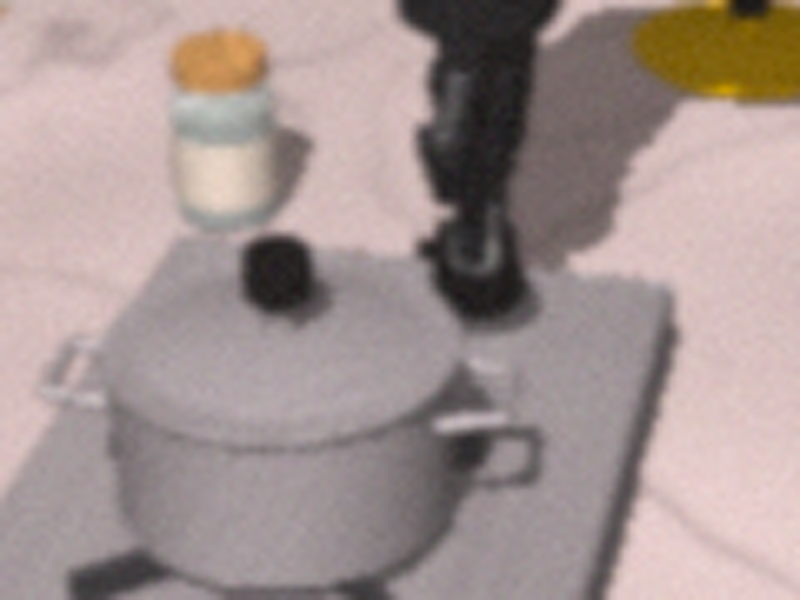

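The lid is level on the rim (edge row ~440). The knob at (480,290) is down on the bezel at the spring's stop: 9.5 N, 6 mm below home. Handing in.

```bash
python3 -c "
from station import close_job;print(close_job())"
```

```text
the job is handed in; nothing more can be done
None
```

The job is handed in, with no verdict reported back: the lid is seated level on the pot and let go, and the gripper still holds the knob home on the spindle, pressed to its stop.

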